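# Clear the craft box lid and hold it open

### The arm

A 6-joint arm with a two-finger parallel gripper is mounted at the origin on the work surface. World frame = base frame: x ahead of the robot, y to its left, z up, the work surface at z = 0. Lengths are in m, angles in rad, forces in N, time in s.
With the tool pointing down it reaches from about 0.225 to 0.725 m from the base axis. Payload 3.1 kg.
Tool frame: the origin (TCP) lies between the finger pads; the fingertips stand 14 mm ahead of it and the grasp point (between the pads) lies 5 mm behind it; z points along the fingers, y is the direction in which the jaws open and shut (so a half turn about z gives the same grasp; the last joint's range is limited). The gripper opens to 85 mm and grips with 20 to 120 N. Pads are 22 mm wide; open, the fingers measure 114 mm over their backs; the gripper's body (76 mm by 85 mm) begins 54 mm behind the grasp point. The pads swing forward as they close: fully open they stand 13 mm farther back than shut.
Start: joints at [-1.466, 0.048, 0.099, 1.622, 0, 1.443], TCP at [0.121, -0.511, 0.209] pointing down, gripper open.
Joint ranges: [-2.91, 2.91], [-0.99, 1.94], [-1.21, 1.42], [-2.12, 2.29], [-1.49, 1.47], [-3.14, 3.14]. Speed limits (rad/s): [2.79, 2.79, 3.14, 3.14, 3.14, 3.14].

### API

Orientations are given as [roll, pitch, yaw] about the fixed x, y, z axes, in that order (R = Rz(yaw) Ry(pitch) Rx(roll)).
In Python, from workcell import readout, eyes, ticket gives the robot as it stands.
- The arm moves only by the tool apply_moves, never from a script. Its argument "deltas" is a list that holds one entry, the list of rows, each a list of 5 numbers: the shift along the tool's x, y, z in mm, then the turn about the tool's z in degrees, then the finger opening in mm, from 0 to 85.4. A call has 1 to 5 rows; each row is the pose to reach, as a shift and turn from the pose measured when the call began, along the tool's axes at that moment; what a row does not reach only later rows make up. A row lasts 1/12 s, in which the tool goes at most 41.7 mm and 7.16 degrees, less where a joint would pass 70% of its speed; a pose out of reach is approached as far as the arm can. A call with a gripper value outside its range is refused whole. The fingers move at their own pace and stop on an object; "squeeze" is the grip in N (left out, the last holds). Time passes only in rows, so rows that repeat a pose let the fingers close. It gives the time, the measured TCP pose, the force and the opening at its end, in the units of the state.
- readout.observe(): the state, without advancing time (a new reading comes with each control period).
- eyes.get_image(name): name is "scene" or "top" or "wrist"; returns a dict with "img" (420x560x3 uint8, red, green, blue), "z_map" (420x560 float32, m along the optical axis (not along the pixel's ray), 0 where there is no reading), "intrinsics" (3x3 intrinsics, pixels), "cam_to_world" (4x4, takes a point from camera to world coordinates). Camera axes: x right, y down, z forward; pixel columns grow to the right and rows downward; lengths in m; the calibration is good to about 2 mm. A picture is of the moment at which its call begins.
- ticket.job_done(): hands the job in, once; it reports no verdict.
The state is a dict: "time": time; "joints": joint angles; "dq": joint speeds; "joint_torque": joint torques, N m; "tool_pos": TCP position; "tcp_rot": TCP orientation; "wrist_force": force on the tool from outside, world axes, zero at the start; "moment": the same for the moment, N m; "grip_width": opening from 0.0 (shut) to 1.0 (fully open).
Only numpy, scipy, OpenCV 4.12 (cv2) and the standard library are available. Lean on these libraries where they do the work, as an engineer would, in place of code of your own. Each camera call takes 0.05 s, during which the arm holds its last target. There are 200 camera calls.

### The job

With the scraper block, sweep all four wood slices off the closed lid of the plywood craft box into the open tray beside it (lid kept shut and fingers off the slices while you do so), then stand the scraper back upright on the cardboard carton and let go of it. Then lift the lid with the gripper to 50 degrees from closed and hold it still there: it falls shut by itself, so the program finishes while still holding the lid open. Leave the mug and the little dropper bottle where they are.

Things in the scene. Friction and masses are not known exactly. Their poses are not given: they have to be found in the camera images.
- craft_box: Fixed plywood box, 160 (x) x 220 (y) x 90 mm tall, closed by a hinged lid. Origin: centre of its underside on the table; its -x side, with the lid's tongue, is its front and faces roughly towards the robot. Its yaw varies up to 0.15 rad. The tray stands against one of its y sides, the carton against the other; which is which varies. A jar (160 mm tall) and a bowl stand well beyond it, over 0.1 m behind the hinge, out of the way.
- lid (a joint): Hinge of the lid in rad: 0 closed, 0.873 = 50 degrees open, stop at 1.4. The front edge swings up about the far (+x) rim; the lid weighs about 0.3 kg, moves freely and falls shut from any angle. The lid is a flat plywood board 180 (x) x 240 (y) x 10 mm, overhanging the box by 10 mm all round; closed, its underside is 90 mm and its top 100 mm above the table. A wooden tongue 26 mm wide (y) and 10 mm thick, in the lid's plane, sticks out 53 mm from the middle of its front edge.
- lid_tongue (a point): Grip point on the lid's tongue, mid-width and mid-thickness, 35 mm out from the lid's front edge and 18 mm short of the tongue's end; 95 mm above the table when closed. 215 mm from the hinge axis along the lid, 5 mm above it across the lid. Turns with the lid (its x axis points from the tongue to the hinge).
- lid_hinge (a point): Middle of the hinge axis: at the lid's far edge, 90 mm ahead (+x of the box) of the box centre, 90 mm above the table. The axis runs along the box's y. Site turns with the lid.
- tray: Fixed open tray of grey plastic, 240 (x) x 160 (y) x 45 mm tall, walls and floor 5 mm, standing against one y side of the box (its centre about 192 mm from the box's), same yaw as the box; the lid's side edge overhangs its near wall by about 8 mm. Origin: centre of its underside.
- carton: Fixed closed kraft cardboard carton, 220 (x) x 150 (y) x 90 mm tall, against the other y side of the box (centre about 192 mm from the box's), same yaw. Flat top on which the scraper stands at first. Origin: centre of its underside.
- scraper: Loose wooden scraper block standing on the carton: base 140 (x) x 36 (y) x 14 mm tall, and on it a grip rib 100 (x) x 24 (y) x 44 mm tall (58 mm in all). About 0.12 kg. Origin: centre of its underside, z up; its long x axis lies within about 0.3 rad of the box's x axis.
- slice0: Loose round wood slice with bark edge, 38 mm across, 10 mm thick, about 12 g, lying flat on the closed lid, within 60 mm of its middle in x and y (edges included; the lid's middle is above the box's centre). Origin: centre of its underside.
- slice1: Loose round wood slice with bark edge, 40 mm across, 10 mm thick, about 12 g, lying flat on the closed lid, within 60 mm of its middle in x and y (edges included; the lid's middle is above the box's centre). Origin: centre of its underside.
- slice2: Loose round wood slice with bark edge, 42 mm across, 10 mm thick, about 12 g, lying flat on the closed lid, within 60 mm of its middle in x and y (edges included; the lid's middle is above the box's centre). Origin: centre of its underside.
- slice3: Loose round wood slice with bark edge, 44 mm across, 10 mm thick, about 12 g, lying flat on the closed lid, within 60 mm of its middle in x and y (edges included; the lid's middle is above the box's centre). Origin: centre of its underside.
- mug: Bystander: terracotta mug, 72 mm wide, 85 mm tall, handle on one side, on the robot's side of the box, left. Origin: underside.
- dropper: Bystander: little amber bottle, 28 mm wide, 65 mm tall, on the robot's side of the box, right. Origin: underside.
There are look-alikes about, which are no part of the job. There is more than one size of the scraper; the job needs the largest.

How it is judged:
On the way, in this order (a step that is already met when the one before it is completed fails the run):
1. all four slices are in the tray, swept with the scraper, which is still in the gripper, the lid shut (x of slice0 in the frame of tray between -0.12 and 0.12 m and y of slice0 in the frame of tray between -0.08 and 0.08 m and z of each of slice0, slice1, slice2, slice3 in the frame of tray below 0.04 m and x of slice1 in the frame of tray between -0.12 and 0.12 m and y of slice1 in the frame of tray between -0.08 and 0.08 m and x of slice2 in the frame of tray between -0.12 and 0.12 m and y of slice2 in the frame of tray between -0.08 and 0.08 m and x of slice3 in the frame of tray between -0.12 and 0.12 m and y of slice3 in the frame of tray between -0.08 and 0.08 m and contact force between the fingers and scraper above 0.5 N and value of joint lid below 0.08 rad), for 0.1 s.
2. the scraper stands upright on the carton, let go (x of scraper in the frame of carton between -0.11 and 0.11 m and y of scraper in the frame of carton between -0.075 and 0.075 m and z of scraper in the frame of carton between 0.084 and 0.096 m and angle between scraper's own z axis and vertical below 0.12 rad and contact force between the fingers and scraper below 0.05 N and linear speed of scraper below 0.02 m/s and x of slice0 in the frame of tray between -0.12 and 0.12 m and y of slice0 in the frame of tray between -0.08 and 0.08 m and z of each of slice0, slice1, slice2, slice3 in the frame of tray below 0.04 m and x of slice1 in the frame of tray between -0.12 and 0.12 m and y of slice1 in the frame of tray between -0.08 and 0.08 m and x of slice2 in the frame of tray between -0.12 and 0.12 m and y of slice2 in the frame of tray between -0.08 and 0.08 m and x of slice3 in the frame of tray between -0.12 and 0.12 m and y of slice3 in the frame of tray between -0.08 and 0.08 m), for 0.2 s.
At the end, for the whole second after the job is handed in: The lid is held still (under 0.06 rad/s) at 50 +/- 5 degrees by the gripper's fingers (contact over 0.3 N); the scraper stands upright (within 0.12 rad) on the carton's top, released; all four slices lie inside the tray, no more than 40 mm above its underside (all of step 2 and value of joint lid between 0.786 and 0.96 rad and velocity of joint lid between -0.06 and 0.06 rad/s and contact force between the fingers and lid above 0.3 N); the arm keeps its last pose, push and grip.
It fails at once if the lid is raised while a slice is not yet in the tray (value of joint lid above 0.15 rad and not ((x of slice0 in the frame of tray between -0.12 and 0.12 m and y of slice0 in the frame of tray between -0.08 and 0.08 m and z of slice0 in the frame of tray below 0.04 m) and (x of slice1 in the frame of tray between -0.12 and 0.12 m and y of slice1 in the frame of tray between -0.08 and 0.08 m and z of slice1 in the frame of tray below 0.04 m) and (x of slice2 in the frame of tray between -0.12 and 0.12 m and y of slice2 in the frame of tray between -0.08 and 0.08 m and z of slice2 in the frame of tray below 0.04 m) and (x of slice3 in the frame of tray between -0.12 and 0.12 m and y of slice3 in the frame of tray between -0.08 and 0.08 m and z of slice3 in the frame of tray below 0.04 m))).
It fails at once if the fingers touch a slice (contact force between the fingers and slice0 above 0.3 N or contact force between the fingers and slice1 above 0.3 N or contact force between the fingers and slice2 above 0.3 N or contact force between the fingers and slice3 above 0.3 N).
It fails at once if a bystander is disturbed (distance of any of mug, dropper from where it was at the start of the episode above 0.03 m).
It also fails if it takes over 64 s, if anything falls off the work surface, if the arm or the gripper's body presses on something with over 40 N, if the wrist force passes 120 N, or if a joint passes its speed limit or range.

## Working session

There is one attempt and no reset: what is moved stays moved. The work goes in short steps, Python scripts to look and compute and a tool call to move; the robot and the scene stay as the last step left them, time stands still between calls to the robot, and variables do not carry over. Pictures are saved under pics/ and viewed, about 8 in all and at most 12, crops included, and the job is handed in when it is done.

Besides the shell and the picture viewer there is one more tool, called after ">>>" in YAML: its name, and indented under it one key for each argument. apply_moves: Moves the arm, as the interface text tells. Its arguments: {"type":"object","properties":{"deltas":{"type":"array","items":{"type":"array","items":{"type":"array","items":{"type":"number"}}}},"squeeze":{"type":"number"}},"required":["deltas"]}

```bash
mkdir -p pics; ls; python3 - <<'E'
from workcell import readout, eyes
import cv2,numpy as np
s=readout.observe();print(s)
for n in ("scene","top"):
    d=eyes.get_image(n);np.savez(f"{n}0.npz",**d)
    cv2.imwrite(f"pics/{n}0.png",d["img"][:,:,::-1])
    print(n,d["intrinsics"].round(1).tolist(),d["cam_to_world"].round(3).tolist())
E
```

```text
pics
{'time': 0.0, 'joints': array([-1.46580671e+00,  4.87593727e-02,  9.75288256e-02,  1.62199473e+00,
       -1.66710175e-06,  1.44301646e+00]), 'dq': array([-0.00121668,  0.00112947,  0.00039483,  0.00115184, -0.00077057,
        0.00129172]), 'joint_torque': array([-1.13666607e-03, -3.38784277e+01,  3.20013428e+01,  2.03271577e-02,
       -2.45963647e-04,  6.77621479e-07]), 'tool_pos': array([ 0.12102823, -0.51015245,  0.20757815]), 'tcp_rot': array([-3.13918329e+00, -3.07873636e-04,  2.32769120e-01]), 'wrist_force': array([-0.40756961,  0.61932055,  0.47224948]), 'moment': array([-6.58544635e-02, -1.00202740e-05, -1.76520814e-02]), 'grip_width': 1.0030885748268241}
scene [[523.4, 0.0, 278.8], [0.0, 523.4, 211.2], [0.0, 0.0, 1.0]] [[0.127, 0.764, -0.632, 1.163], [0.992, -0.093, 0.087, -0.118], [0.008, -0.638, -0.77, 0.886], [0.0, 0.0, 0.0, 1.0]]
top [[536.7, 0.0, 282.0], [0.0, 536.7, 212.8], [0.0, 0.0, 1.0]] [[0.029, -0.995, 0.098, 0.418], [-1.0, -0.029, -0.002, 0.004], [0.005, -0.097, -0.995, 1.144], [0.0, 0.0, 0.0, 1.0]]
```

View pics/top0.png

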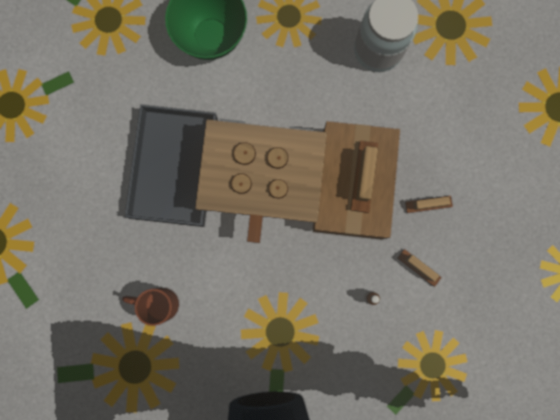

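View pics/scene0.png

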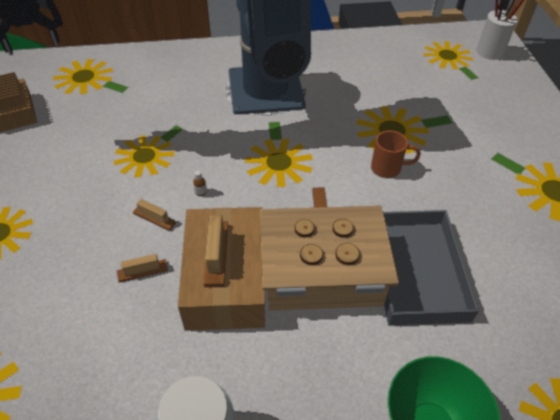

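The top view shows:
- Tray on the left (+y) around (172,165), lid around (262,170) with its tongue at (255,229), and carton at (357,180).
- Slices at (245,153), (277,157), (241,183) and (278,188).
- Mug at (157,305) and dropper at (373,298).

Three blocks could be taken for the scraper: one on the carton at (365,175), and smaller ones on the table at (429,204) and (420,267). The one on the carton is the largest and stands where described, so I choose it.

```bash
cat > h.py <<'E'
import numpy as np,cv2
def cloud(d):
    z=d["z_map"];K=d["intrinsics"];T=d["cam_to_world"]
    v,u=np.indices(z.shape)
    p=np.stack([(u-K[0,2])/K[0,0]*z,(v-K[1,2])/K[1,1]*z,z],-1)@T[:3,:3].T+T[:3,3]
    p[z==0]=np.nan
    return p
def comps(p,lo,hi,minn=60,crop=None):
    m=((p[...,2]>lo)&(p[...,2]<hi)).astype(np.uint8)
    if crop: 
        c=np.zeros_like(m);x0,y0,x1,y1=crop;c[y0:y1,x0:x1]=1;m*=c
    n,l,st,ce=cv2.connectedComponentsWithStats(m)
    out=[]
    for i in range(1,n):
        if st[i,4]<minn: continue
        q=p[l==i];r=cv2.minAreaRect((q[:,:2]*1000).astype(np.float32))
        out.append((r,np.nanmedian(q[:,2]),st[i,4],ce[i]))
    return out
def show(p,*a,**k):
    for r,z,n,c in comps(p,*a,**k): print("c(%.1f,%.1f) wh(%.1f,%.1f) ang %.2f z %.4f n %d px(%.0f,%.0f)"%(*r[0],*r[1],r[2],z,n,*c))
E
python3 - <<'E'
import numpy as np,cv2
from h import *
for n,crop in (("top",(120,95,470,320)),("scene",(110,130,490,340))):
    d=np.load(n+"0.npz");p=cloud(d);print(n)
    for lo,hi,nm in((.135,.165,"rib"),(.1055,.116,"slices/base"),(.0955,.105,"lid"),(.085,.0945,"carton"),(.04,.052,"tray rim")):
        print(nm);show(p,lo,hi,crop=crop)
d=np.load("top0.npz");im=d["img"][90:310,100:480,::-1]
cv2.imwrite("pics/crop.png",cv2.resize(im,None,fx=2.1,fy=2.1,interpolation=cv2.INTER_CUBIC))
E
```

```text
top
rib
c(598.2,-157.0) wh(24.5,100.6) ang 83.63 z 0.1478 n 704 px(367,172)
slices/base
c(635.5,80.1) wh(42.9,41.3) ang 2.57 z 0.1100 n 381 px(244,153)
c(628.4,14.3) wh(40.7,39.3) ang 1.64 z 0.1099 n 347 px(277,157)
c(575.7,83.2) wh(38.2,38.6) ang 44.63 z 0.1101 n 322 px(241,183)
c(567.7,11.5) wh(36.0,37.0) ang 4.07 z 0.1102 n 292 px(278,188)
lid
c(580.7,47.8) wh(240.1,237.6) ang 85.32 z 0.0999 n 9881 px(261,172)
c(648.0,-162.6) wh(36.0,39.5) ang 83.50 z 0.1034 n 119 px(365,147)
c(546.5,-151.1) wh(36.2,36.4) ang 82.97 z 0.1033 n 176 px(359,204)
carton
c(595.3,-146.1) wh(150.4,220.7) ang 85.30 z 0.0902 n 6612 px(357,179)
tray rim
c(621.9,237.4) wh(161.3,240.7) ang 85.52 z 0.0439 n 733 px(157,163)
c(557.7,-309.6) wh(16.5,69.2) ang 9.06 z 0.0418 n 175 px(433,202)
c(423.5,-289.1) wh(67.6,16.6) ang 53.93 z 0.0418 n 175 px(421,266)
c(357.5,-186.9) wh(24.3,24.3) ang 3.73 z 0.0430 n 66 px(371,298)
scene
rib
c(598.6,-156.7) wh(24.3,100.6) ang 83.75 z 0.1460 n 675 px(213,239)
slices/base
c(577.5,83.0) wh(37.9,39.8) ang 80.59 z 0.1086 n 286 px(342,227)
c(569.2,11.0) wh(36.0,36.2) ang 81.02 z 0.1086 n 251 px(304,227)
c(636.4,79.2) wh(43.7,42.3) ang 22.90 z 0.1087 n 378 px(347,253)
c(629.3,15.0) wh(40.5,42.3) ang 76.39 z 0.1086 n 346 px(311,254)
lid
c(581.5,48.2) wh(240.1,238.4) ang 85.34 z 0.0985 n 9033 px(325,247)
c(599.2,-156.7) wh(36.2,139.9) ang 83.12 z 0.1022 n 476 px(218,264)
carton
c(595.6,-141.1) wh(159.6,222.8) ang 85.50 z 0.0884 n 6414 px(222,260)
c(698.7,70.0) wh(150.6,9.1) ang 84.36 z 0.0924 n 178 px(353,287)
c(692.4,-33.5) wh(52.9,8.3) ang 82.56 z 0.0925 n 87 px(289,291)
tray rim
c(306.0,260.3) wh(51.6,16.2) ang 68.18 z 0.0465 n 85 px(390,145)
c(351.8,240.4) wh(70.7,35.0) ang 67.02 z 0.0463 n 121 px(387,162)
c(611.7,128.6) wh(381.7,243.1) ang 84.64 z 0.0434 n 1158 px(402,280)
c(704.5,-154.6) wh(149.0,4.8) ang 85.51 z 0.0459 n 274 px(222,317)
```

View pics/crop.png

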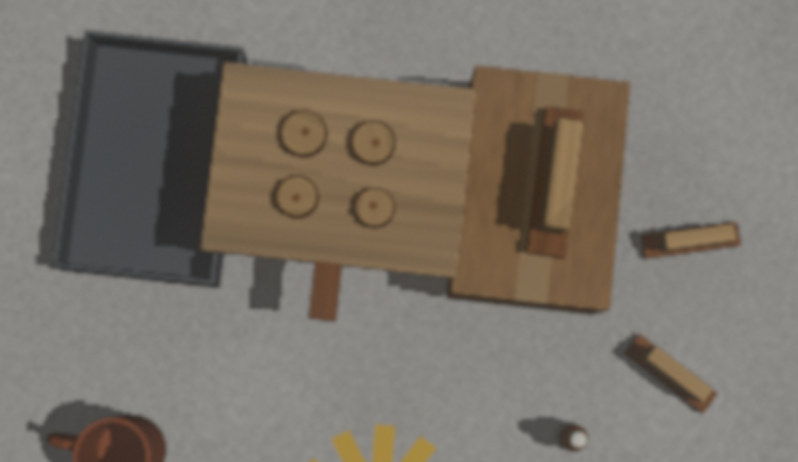

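```bash
cat >> h.py <<'E'
from scipy.spatial.transform import Rotation as Ro
def go(*targets):
    """targets: x,y,z mm, yaw deg of tool x axis (world), tool down"""
    from workcell import readout
    s=readout.observe();R=Ro.from_euler("xyz",s["tcp_rot"]).as_matrix();p=s["tool_pos"]*1000
    print("t %.2f"%s["time"],p.round(1),"yaw %.2f"%np.degrees(np.arctan2(R[1,0],R[0,0])),"tilt",R[:2,2].round(4),"F",s["wrist_force"].round(1),"grip %.3f"%s["grip_width"])
    for x,y,z,yaw in targets:
        d=R.T@(np.array([x,y,z])-p);print(d.round(1),"turn %.1f"%(np.degrees(np.arctan2(R[1,0],R[0,0]))-yaw))
E
python3 - <<'E'
from h import *
p=cloud(np.load("top0.npz"));a=np.radians(-4.65)
X=np.array([np.cos(a),np.sin(a)]);Y=np.array([-X[1],X[0]])
def ext(lo,hi,crop,nm):
    x0,y0,x1,y1=crop;q=p[y0:y1,x0:x1].reshape(-1,3);q=q[(q[:,2]>lo)&(q[:,2]<hi)][:,:2]*1000
    bx,by=q@X,q@Y;print(nm,bx.min().round(1),bx.max().round(1),by.min().round(1),by.max().round(1));return bx,by
bx,by=ext(.0955,.104,(180,100,325,216),"lid")
h,e=np.histogram(by,bins=np.arange(by.min(),by.max()+5,5))
bx,by=ext(.085,.105,(235,222,275,250),"tongue")
print("tongue mid world",(bx.min()+18)*X+((by.min()+by.max())/2)*Y)
ext(.085,.0945,(300,100,420,250),"carton");ext(.04,.052,(120,95,215,235),"tray")
print("carton c",np.array([595.3,-146.1])@X,np.array([595.3,-146.1])@Y,"scr",np.array([598,-157])@X,np.array([598,-157])@Y)
for s in ((635.5,80.1),(628.4,14.3),(575.7,83.2),(567.7,11.5)): print(np.array(s)@X,np.array(s)@Y)
go((598,-157,180,-6.4))
E
```

```text
lid 507.0 693.8 -34.4 214.8
tongue 456.0 496.2 81.7 107.6
tongue mid world [480.11943964  55.89084919]
carton 494.8 715.5 -172.5 26.7
tray 480.1 720.7 206.1 367.6
carton c 605.1847212737838 -97.35888832958423 scr 608.7594836026988 -108.00412549424016
626.9146528122895 131.3555407634047
625.1723459514924 65.19653255739529
567.0601706686064 129.59742605966832
564.8991317562231 57.48487575932763
t 0.10 [ 121.  -510.2  207.7] yaw 13.34 tilt [-0.0002  0.0021] F [ 0.6  0.2 -1. ] grip 1.000
[ 545.6 -233.6   28.4] turn 19.7
```

>>> apply_moves:
  deltas:
    - [[545.6,-233.6,28.4,19.7,85],[545.6,-233.6,28.4,19.7,85],[545.6,-233.6,28.4,19.7,85],[545.6,-233.6,28.4,19.7,85],[545.6,-233.6,28.4,19.7,85]]

```text
time: 0.52
tool_pos: [0.2827, -0.3905, 0.1985]
tcp_rot: [-3.139, 0.001, -0.113]
wrist_force: [0.3, -1.0, -0.4]
grip_width: 0.994
```

```bash
python3 -c "
from h import *
go((598,-157,190,-6.4))"
```

```text
t 0.52 [ 282.7 -390.5  198.5] yaw -6.45 tilt [-0.0005  0.0029] F [ 0.3 -1.  -0.4] grip 0.994
[ 287.1 -267.4    9. ] turn -0.0
```

>>> apply_moves:
  deltas:
    - [[287,-267.4,9,0,85],[287,-267.4,9,0,85],[287,-267.4,9,0,85],[287,-267.4,9,0,85],[287,-267.4,9,0,85]]

```text
time: 0.93
tool_pos: [0.4501, -0.2659, 0.1937]
tcp_rot: [-3.139, 0.001, -0.112]
wrist_force: [0.3, -0.0, -0.1]
grip_width: 0.995
```

```bash
python3 -c "
from h import *
go((598,-157,190,-6.4))"
```

```text
t 0.93 [ 450.1 -265.9  193.7] yaw -6.44 tilt [-0.0011  0.0032] F [ 0.3 -0.  -0.1] grip 0.995
[ 134.8 -124.8    3.9] turn -0.0
```

>>> apply_moves:
  deltas:
    - [[134.8,-124.8,3.9,0,85],[134.8,-124.8,3.9,0,85],[134.8,-124.8,3.9,0,85],[134.8,-124.8,3.9,0,85],[134.8,-124.8,3.9,0,85]]

```text
time: 1.35
tool_pos: [0.6008, -0.1531, 0.1883]
tcp_rot: [-3.136, 0.002, -0.109]
wrist_force: [-0.5, 0.4, 0.0]
grip_width: 0.995
```

```bash
python3 -c "
from h import *
go((598,-157,122,-6.4))"
```

```text
t 1.35 [ 600.8 -153.1  188.3] yaw -6.22 tilt [-0.0014  0.0055] F [-0.5  0.4  0. ] grip 0.995
[-2.2  4.6 66.3] turn 0.2
```

>>> apply_moves:
  deltas:
    - [[-2,4.4,15,0.2,85],[-2,4.4,32,0.2,85],[-2,4.4,50,0.2,85],[-2,4.4,66,0.2,85],[-2,4.4,66,0.2,85]]

```text
time: 1.77
tool_pos: [0.5953, -0.1555, 0.1169]
tcp_rot: [-3.134, 0.011, -0.112]
wrist_force: [-0.3, 1.1, -1.0]
grip_width: 0.995
```

>>> apply_moves:
  deltas:
    - [[0,0,0,0,20],[0,0,0,0,20],[0,0,0,0,20],[0,0,0,0,20],[0,0,0,0,20]]
  squeeze: 50

```text
time: 2.18
tool_pos: [0.5961, -0.1559, 0.1183]
tcp_rot: [-3.135, 0.009, -0.112]
wrist_force: [-1.6, -2.4, -1.0]
grip_width: 0.296
```

>>> apply_moves:
  deltas:
    - [[0,0,0,0,5],[0,0,0,0,5],[0,0,0,0,5],[0,0,0,0,5],[0,0,0,0,5]]

```text
time: 2.6
tool_pos: [0.5962, -0.156, 0.1185]
tcp_rot: [-3.135, 0.008, -0.112]
wrist_force: [0.4, 0.1, 1.0]
grip_width: 0.262
```

```bash
python3 -c "
from h import *
from workcell import eyes
go((598,-157,122,-6.4))
d=eyes.get_image('wrist');cv2.imwrite('pics/w1.png',d['img'][:,:,::-1])"
```

```text
t 2.60 [ 596.2 -156.   118.5] yaw -6.40 tilt [-0.0074  0.0076] F [0.4 0.1 1. ] grip 0.262
[ 1.9  0.8 -3.5] turn -0.0
```

View pics/w1.png

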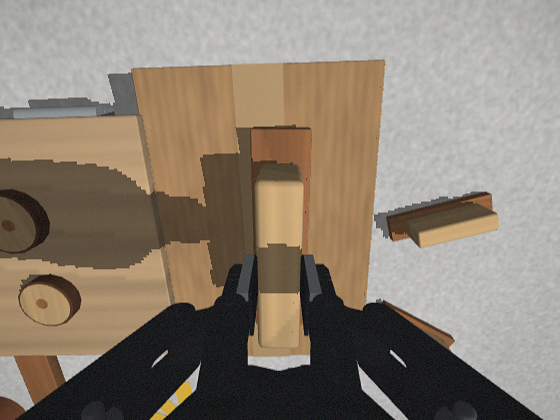

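Grip is on the scraper's rib (centre near (280,250)), but the fingertips sit close to the base. I'll regrip about 9 mm higher to keep the fingers away from slices as they tip.

>>> apply_moves:
  deltas:
    - [[0,0,0,0,50],[0,0,0,0,50],[0,0,0,0,50],[1,0.8,-6,0,50],[1,0.8,-10,0,50]]

```text
time: 3.07
tool_pos: [0.5972, -0.157, 0.1288]
tcp_rot: [-3.135, 0.008, -0.112]
wrist_force: [-0.5, -0.6, -0.2]
grip_width: 0.586
```

>>> apply_moves:
  deltas:
    - [[0,0,0,0,50],[0,0,0,0,5],[0,0,0,0,5],[0,0,0,0,5],[0,0,0,0,5]]

```text
time: 3.48
tool_pos: [0.597, -0.157, 0.1285]
tcp_rot: [-3.135, 0.009, -0.112]
wrist_force: [0.2, -0.2, -0.4]
grip_width: 0.059
```

>>> apply_moves:
  deltas:
    - [[0,0,0,0,5],[0,0,0,0,5],[0,0,0,0,5],[0,0,-10,0,5],[0,0,-17,0,5]]

```text
time: 3.9
tool_pos: [0.5969, -0.157, 0.1461]
tcp_rot: [-3.135, 0.009, -0.112]
wrist_force: [0.8, 0.3, 0.2]
grip_width: 0.064
```

```bash
python3 -c "
from h import *
a=np.radians(-4.65);X=np.array([np.cos(a),np.sin(a)]);Y=np.array([-X[1],X[0]])
P=lambda bx,by,z:(*(bx*X+by*Y),z,-4.65)
go(P(601,94.7-90,148),P(601,94.7-90,140))"
```

```text
t 3.90 [ 596.9 -157.   146.1] yaw -6.41 tilt [-0.0086  0.008 ] F [0.8 0.3 0.2] grip 0.064
[ -10.2 -112.6   -1. ] turn -1.8
[ -10.1 -112.5    7. ] turn -1.8
```

The fingers closed to about 5 mm, so they aren't holding the rib. I'll look before going on.

```bash
python3 -c "
from h import *
from workcell import eyes
d=eyes.get_image('wrist');cv2.imwrite('pics/w2.png',d['img'][:,:,::-1])
d=eyes.get_image('scene');p=cloud(d);show(p,.135,.2,minn=30,crop=(110,130,490,340));show(p,.0955,.105,crop=(110,130,270,340));"
```

```text
c(600.0,-156.7) wh(32.2,100.7) ang 77.93 z 0.1467 n 674 px(213,240)
c(595.4,-66.4) wh(17.7,181.1) ang 83.48 z 0.0983 n 691 px(265,246)
c(599.2,-156.6) wh(36.3,141.0) ang 83.30 z 0.1021 n 488 px(217,265)
```

View pics/w2.png

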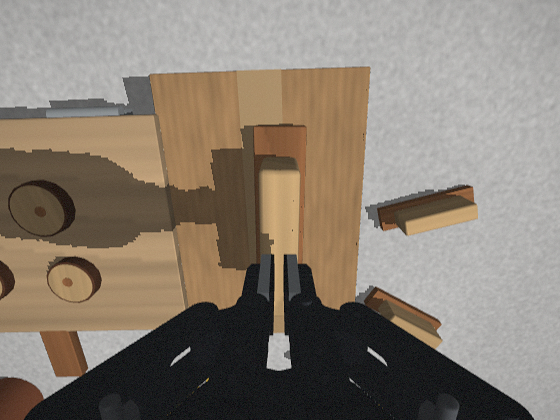

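```bash
python3 -c "
from h import *
from workcell import eyes
go((598,-157,122,-6.4))
d=eyes.get_image('wrist');p=cloud(d)
for v in (150,180,220,250,258,270,290,310,330,340,355,365):
  print(v,[(u,(p[v,u]*1000).round(0).tolist()) for u in (266,280,292)])
d=eyes.get_image('scene');p=cloud(d)
cv2.imwrite('pics/s2.png',cv2.resize(d['img'][100:330,130:330,::-1],None,fx=2.6,fy=2.6))
"
```

```text
t 4.00 [ 598.5 -157.7  148.3] yaw -6.41 tilt [-0.004   0.0062] F [ 0.1 -0.3  0.1] grip 0.058
[-0.5 -0.5 26.3] turn -0.0
150 [(266, [653.0, -154.0, 105.0]), (280, [652.0, -163.0, 105.0]), (292, [651.0, -172.0, 105.0])]
180 [(266, [643.0, -154.0, 149.0]), (280, [642.0, -162.0, 148.0]), (292, [641.0, -169.0, 149.0])]
220 [(266, [619.0, -151.0, 150.0]), (280, [618.0, -160.0, 150.0]), (292, [617.0, -167.0, 149.0])]
250 [(266, [599.0, -149.0, 150.0]), (280, [598.0, -157.0, 149.0]), (292, [597.0, -165.0, 148.0])]
258 [(266, [610.0, -152.0, 179.0]), (280, [592.0, -157.0, 149.0]), (292, [609.0, -165.0, 181.0])]
270 [(266, [611.0, -152.0, 192.0]), (280, [585.0, -156.0, 150.0]), (292, [609.0, -164.0, 192.0])]
290 [(266, [611.0, -153.0, 208.0]), (280, [569.0, -154.0, 148.0]), (292, [610.0, -164.0, 208.0])]
310 [(266, [611.0, -154.0, 222.0]), (280, [554.0, -153.0, 149.0]), (292, [611.0, -163.0, 222.0])]
330 [(266, [600.0, -152.0, 219.0]), (280, [486.0, -145.0, 91.0]), (292, [599.0, -162.0, 219.0])]
340 [(266, [595.0, -152.0, 219.0]), (280, [391.0, -134.0, 2.0]), (292, [594.0, -162.0, 219.0])]
355 [(266, [592.0, -151.0, 223.0]), (280, [365.0, -131.0, 1.0]), (292, [591.0, -161.0, 224.0])]
365 [(266, [588.0, -151.0, 224.0]), (280, [347.0, -129.0, 0.0]), (292, [591.0, -161.0, 228.0])]
```

View pics/s2.png

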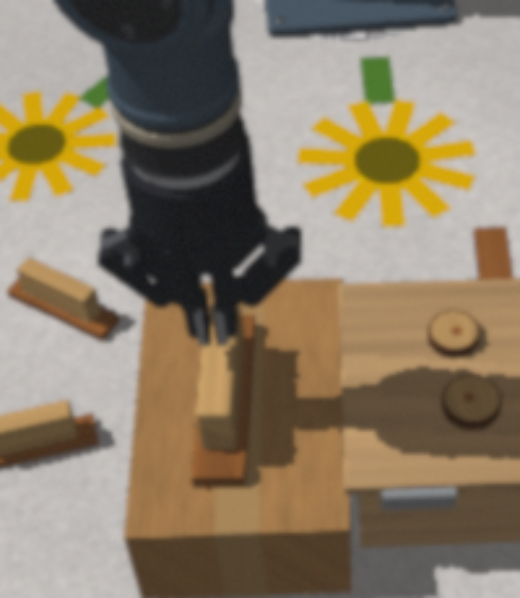

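The wrist depth puts the fingertips about 25 mm above the reported TCP, not 14 mm below it. I'll measure this properly in both views.

```bash
python3 -c "
from h import *
from workcell import eyes
go()
for n in ('wrist','scene'):
  d=eyes.get_image(n);p=cloud(d)*1000;im=d['img'].astype(int)
  s=(abs(p[...,1]+158)<25)&(abs(p[...,0]-599)<25)&(p[...,2]>151)&(p[...,2]<240)
  q=p[s];print(n,len(q))
  for lo in range(150,215,5):
    k=q[(q[:,2]>=lo)&(q[:,2]<lo+5)]
    if len(k): print(lo,len(k),'x',k[:,0].min().round(),k[:,0].max().round(),'y',k[:,1].min().round(),k[:,1].max().round())
"
```

```text
t 4.10 [ 597.8 -157.4  146.7] yaw -6.41 tilt [-0.0061  0.0071] F [-0.4 -0.7 -0.4] grip 0.059
wrist 7922
170 31 x 608.0 610.0 y -167.0 -149.0
175 197 x 603.0 611.0 y -172.0 -143.0
180 269 x 603.0 611.0 y -173.0 -141.0
185 306 x 603.0 611.0 y -173.0 -141.0
190 344 x 603.0 611.0 y -173.0 -141.0
195 445 x 590.0 611.0 y -173.0 -141.0
200 306 x 588.0 611.0 y -173.0 -142.0
205 578 x 587.0 612.0 y -175.0 -144.0
210 539 x 596.0 614.0 y -182.0 -134.0
scene 526
165 4 x 604.0 608.0 y -166.0 -148.0
170 18 x 600.0 611.0 y -170.0 -150.0
175 34 x 594.0 611.0 y -173.0 -143.0
180 35 x 586.0 612.0 y -173.0 -142.0
185 27 x 602.0 611.0 y -172.0 -142.0
190 48 x 596.0 612.0 y -174.0 -141.0
195 28 x 588.0 611.0 y -173.0 -143.0
200 36 x 587.0 611.0 y -168.0 -142.0
205 27 x 600.0 612.0 y -178.0 -137.0
210 60 x 587.0 616.0 y -181.0 -137.0
```

Both views agree: shut fingertips at z ≈ 172 with the TCP reading ≈ 147, i.e. 25 mm above the reading (about 39 mm off in z), while x and y agree. I'll use tips = reading + 25. I'll open and regrip at a reading of about 81.

>>> apply_moves:
  deltas:
    - [[0,0,0,0,75],[0,0,0,0,75],[0,0,0,0,75],[0,0,0,0,75],[0,0,0,0,75]]

```text
time: 4.62
tool_pos: [0.5971, -0.1571, 0.1454]
tcp_rot: [-3.135, 0.009, -0.112]
wrist_force: [-0.2, -0.4, -0.4]
grip_width: 0.767
```

>>> apply_moves:
  deltas:
    - [[0,0,15,0,75],[0,0,30,0,75],[0,0,46,0,75],[0,0,62,0,75],[0,0,65,0,75]]

```text
time: 5.03
tool_pos: [0.5944, -0.1557, 0.0768]
tcp_rot: [-3.133, 0.015, -0.112]
wrist_force: [-0.3, 1.7, -0.0]
grip_width: 0.876
```

>>> apply_moves:
  deltas:
    - [[0,0,0,0,15],[0,0,0,0,15],[0,0,0,0,15],[0,0,0,0,15],[0,0,0,0,15]]

```text
time: 5.45
tool_pos: [0.5954, -0.1562, 0.0784]
tcp_rot: [-3.134, 0.012, -0.112]
wrist_force: [-1.1, -0.5, 2.6]
grip_width: 0.386
```

```bash
python3 -c "
from h import *
from workcell import eyes
go()
d=eyes.get_image('scene');cv2.imwrite('pics/s3.png',cv2.resize(d['img'][100:330,130:400,::-1],None,fx=2.6,fy=2.6))
show(cloud(d),.0955,.105,crop=(110,130,270,340))"
```

```text
t 5.45 [ 595.4 -156.2   78.4] yaw -6.41 tilt [-0.0111  0.009 ] F [-1.1 -0.5  2.6] grip 0.386
c(595.6,-65.6) wh(17.7,182.4) ang 83.98 z 0.0984 n 694 px(265,246)
c(627.0,-158.1) wh(40.0,88.9) ang 78.46 z 0.1021 n 370 px(216,274)
```

View pics/s3.png

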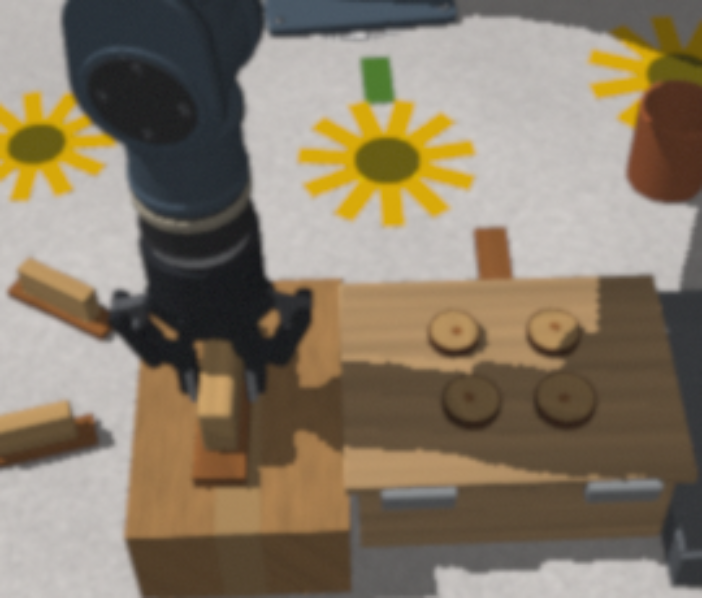

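The fingers now straddle the rib at mid-height (215,380 in the crop) and are still closing.

>>> apply_moves:
  deltas:
    - [[0,0,-1,0,10],[0,0,-3,0,10],[0,0,-3,0,10],[0,0,-3,0,10],[0,0,-3,0,10]]

```text
time: 5.92
tool_pos: [0.5953, -0.1561, 0.0811]
tcp_rot: [-3.134, 0.012, -0.112]
wrist_force: [0.5, 0.7, -1.4]
grip_width: 0.393
```

>>> apply_moves:
  deltas:
    - [[0,0,0,0,10],[0,0,0,0,10]]

```text
time: 6.08
tool_pos: [0.595, -0.156, 0.0807]
tcp_rot: [-3.134, 0.013, -0.112]
wrist_force: [-0.7, 0.4, -1.2]
grip_width: 0.388
```

```bash
python3 -c "
from h import *
from workcell import eyes
go()
p=cloud(eyes.get_image('scene'))*1000
s=(abs(p[...,1]+157)<45)&(abs(p[...,0]-596)<20)&(p[...,2]>104)&(p[...,2]<180)&(abs(p[...,1]+157)>15)
q=p[s]
for lo in range(100,180,5):
    k=q[(q[:,2]>=lo)&(q[:,2]<lo+5)]
    if len(k): print(lo,len(k),'x',k[:,0].min().round(),k[:,0].max().round(),'y',k[:,1].min().round(),k[:,1].max().round())
"
```

```text
t 6.08 [ 595.  -156.    80.7] yaw -6.41 tilt [-0.0122  0.0095] F [-0.7  0.4 -1.2] grip 0.388
100 5 x 603.0 613.0 y -175.0 -138.0
105 19 x 578.0 611.0 y -179.0 -128.0
110 20 x 593.0 610.0 y -185.0 -128.0
115 28 x 592.0 611.0 y -187.0 -128.0
120 24 x 599.0 610.0 y -186.0 -127.0
125 30 x 598.0 611.0 y -186.0 -127.0
130 30 x 588.0 611.0 y -187.0 -126.0
135 26 x 584.0 611.0 y -179.0 -128.0
140 21 x 587.0 612.0 y -194.0 -124.0
145 44 x 598.0 614.0 y -199.0 -114.0
150 78 x 584.0 614.0 y -202.0 -112.0
155 151 x 579.0 615.0 y -202.0 -113.0
160 43 x 583.0 615.0 y -201.0 -113.0
165 43 x 581.0 616.0 y -202.0 -113.0
170 54 x 579.0 616.0 y -201.0 -112.0
175 20 x 584.0 616.0 y -202.0 -112.0
```

The opening stopped at 33 mm, and the tips sit near z ≈ 102, so they are on the 36 mm base and not the rib. I'll reopen, go up 13 mm and regrip.

>>> apply_moves:
  deltas:
    - [[0,0,1,0,10],[0,0,2.5,0,10],[0,0,2.5,0,60],[0,0,2.5,0,60],[0,0,2.5,0,60]]

```text
time: 6.55
tool_pos: [0.5951, -0.156, 0.0784]
tcp_rot: [-3.134, 0.013, -0.112]
wrist_force: [0.9, -0.6, -0.4]
grip_width: 0.702
```

>>> apply_moves:
  deltas:
    - [[1.5,1,-7,0,60],[1.5,1,-14,0,60],[1.5,1,-14,0,60],[1.5,1,-14,0,10],[1.5,1,-14,0,10]]

```text
time: 6.97
tool_pos: [0.597, -0.1575, 0.0929]
tcp_rot: [-3.134, 0.012, -0.112]
wrist_force: [0.1, 0.1, -0.5]
grip_width: 0.428
```

>>> apply_moves:
  deltas:
    - [[0,0,0,0,10],[0,0,0,0,10],[0,0,0,0,10],[0,0,0,0,10],[0,0,0,0,10]]

```text
time: 7.38
tool_pos: [0.5969, -0.1574, 0.0928]
tcp_rot: [-3.134, 0.012, -0.112]
wrist_force: [0.2, -0.2, 0.7]
grip_width: 0.273
```

```bash
python3 -c "
from h import *
from workcell import eyes
go()
p=cloud(eyes.get_image('scene'))
show(p,.095,.107,crop=(110,130,255,340));show(p,.14,.155,crop=(110,230,255,340),minn=20)
p*=1000
s=(abs(p[...,1]+157)<45)&(abs(p[...,0]-596)<20)&(p[...,2]>104)&(p[...,2]<180)&(abs(p[...,1]+157)>15)
q=p[s]
for lo in range(100,140,5):
    k=q[(q[:,2]>=lo)&(q[:,2]<lo+5)]
    if len(k): print(lo,len(k),'x',k[:,0].min().round(),k[:,0].max().round(),'y',k[:,1].min().round(),k[:,1].max().round())
"
```

```text
t 7.38 [ 596.9 -157.4   92.8] yaw -6.41 tilt [-0.0112  0.0091] F [ 0.2 -0.2  0.7] grip 0.273
c(630.9,-160.5) wh(36.3,77.6) ang 83.21 z 0.1023 n 395 px(215,274)
c(615.5,-162.6) wh(48.0,65.1) ang 65.68 z 0.1462 n 501 px(212,245)
100 1 x 610.0 610.0 y -141.0 -141.0
105 1 x 615.0 615.0 y -142.0 -142.0
115 2 x 601.0 611.0 y -181.0 -140.0
120 19 x 600.0 611.0 y -182.0 -134.0
125 19 x 596.0 609.0 y -182.0 -132.0
130 17 x 596.0 611.0 y -183.0 -132.0
135 21 x 600.0 611.0 y -183.0 -134.0
```

The grip is right: opening 23 mm on the rib, tips about 28 mm above the scraper's underside, base still flat. Lift, turn and move over the lid next.

>>> apply_moves:
  deltas:
    - [[0,0,-6,0,10],[0,0,-12,0,10],[0,0,-18,0,10],[0,0,-20,0,10],[0,0,-20,0,10]]

```text
time: 7.85
tool_pos: [0.598, -0.1579, 0.1143]
tcp_rot: [-3.134, 0.01, -0.112]
wrist_force: [0.0, 0.4, -0.9]
grip_width: 0.272
```

```bash
cat >> h.py <<'E'
a=np.radians(-4.65);X=np.array([np.cos(a),np.sin(a)]);Y=np.array([-X[1],X[0]])
P=lambda bx,by,z,yaw=-4.65:(*((599.3+bx)*X+(94.7+by)*Y),z,yaw)   # box frame mm, z as read
E
python3 -c "
from h import *
from workcell import eyes
p=cloud(eyes.get_image('scene'));show(p,.104,.13,crop=(110,230,255,340))
go(P(1,-92,112),P(1,-92,105))"
```

```text
c(632.2,-161.0) wh(36.1,77.4) ang 83.20 z 0.1237 n 470 px(214,269)
t 7.90 [ 597.7 -157.8  113.6] yaw -6.41 tilt [-0.0098  0.0085] F [ 0.3 -0.5 -0.3] grip 0.270
[ -11.6 -111.2    2.6] turn -1.8
[ -11.5 -111.1    9.6] turn -1.8
```

>>> apply_moves:
  deltas:
    - [[-4,-25,0,-1,10],[-8,-50,0,-1.8,10],[-11.5,-75,1,-1.8,10],[-11.5,-98,2,-1.8,10],[-11.5,-111,2,-1.8,10]]

```text
time: 8.32
tool_pos: [0.5982, -0.0437, 0.1121]
tcp_rot: [-3.133, 0.011, -0.079]
wrist_force: [0.2, -0.1, -0.5]
grip_width: 0.275
```

```bash
python3 -c "
from h import *
go(P(0,-92,105),P(0,-80,104.5),P(0,-50,104.5),P(0,-20,104.5))"
```

```text
t 8.32 [598.2 -43.7 112.1] yaw -4.50 tilt [-0.0107  0.0097] F [ 0.2 -0.1 -0.5] grip 0.275
[-0.4  2.3  7.1] turn 0.1
[-0.3 -9.7  7.7] turn 0.1
[ -0.2 -39.7   8. ] turn 0.1
[ -0.2 -69.7   8.2] turn 0.1
```

>>> apply_moves:
  deltas:
    - [[0,0,3,0.1,10],[0,0,5,0.1,10],[0,0,7,0.1,10],[0,0,7,0.1,10],[0,-5,7,0.1,10]]

```text
time: 8.73
tool_pos: [0.5982, -0.0405, 0.1047]
tcp_rot: [-3.134, 0.012, -0.083]
wrist_force: [0.1, 0.2, -0.8]
grip_width: 0.269
```

```bash
python3 -c "
from h import *
from workcell import eyes
p=cloud(eyes.get_image('scene'));show(p,.109,.13,crop=(110,130,400,340))
go(P(0,-50,105),P(0,0,105))"
```

```text
c(634.7,-43.3) wh(36.1,71.4) ang 84.86 z 0.1144 n 437 px(280,263)
c(636.9,80.7) wh(34.4,42.8) ang 77.88 z 0.1100 n 136 px(347,253)
c(636.4,11.4) wh(28.5,26.5) ang 22.83 z 0.1100 n 80 px(309,256)
t 8.78 [598.4 -38.8 105. ] yaw -4.69 tilt [-0.011   0.0106] F [ 0.5  1.6 -1. ] grip 0.273
[ -0.3 -34.9   0.3] turn -0.0
[ -0.4 -84.9   0.8] turn -0.0
```

>>> apply_moves:
  deltas:
    - [[0,-9,0.1,0,10],[0,-18,0.2,0,10],[0,-27,0.3,0,10],[0,-36,0.4,0,10],[0,-45,0.5,0,10]]

```text
time: 9.2
tool_pos: [0.6022, 0.0072, 0.105]
tcp_rot: [-3.132, 0.012, -0.081]
wrist_force: [0.2, -0.9, -0.1]
grip_width: 0.273
```

>>> apply_moves:
  deltas:
    - [[0,-9,0.1,0,10],[0,-18,0.2,0,10],[0,-27,0.3,0,10],[0,-36,0.4,0,10],[0,-45,0.5,0,10]]

```text
time: 9.62
tool_pos: [0.6051, 0.0391, 0.1049]
tcp_rot: [-3.12, 0.012, -0.057]
wrist_force: [-0.3, -0.8, -1.2]
grip_width: 0.274
```

```bash
python3 -c "
from h import *
from workcell import eyes
d=eyes.get_image('scene');cv2.imwrite('pics/s4.png',cv2.resize(d['img'][130:340,170:490,::-1],None,fx=2.4,fy=2.4))
p=cloud(d);show(p,.1055,.13,minn=20,crop=(110,130,480,340))
go(P(0,60,105),P(0,90,105),P(0,122,105))"
```

```text
c(580.5,117.1) wh(38.2,39.6) ang 75.84 z 0.1087 n 283 px(360,227)
c(582.7,83.7) wh(18.8,26.3) ang 72.25 z 0.1085 n 93 px(343,229)
c(640.8,79.2) wh(121.1,78.8) ang 86.45 z 0.1098 n 1182 px(344,256)
t 9.67 [605.2  39.9 104.9] yaw -3.23 tilt [-0.0104  0.0232] F [ 0.5  0.  -0.3] grip 0.274
[  1.  -65.8   1.4] turn 1.4
[  1.7 -95.8   2.1] turn 1.4
[   2.5 -127.8    2.8] turn 1.4
```

View pics/s4.png

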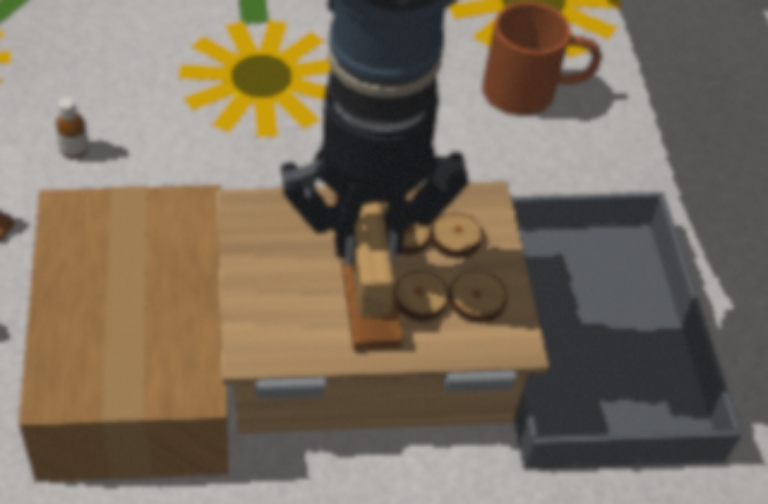

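The picture shows the slices gathered two by two ahead of the scraper, which has swept about half the lid. The arm lagged and turned a little, so I'll check the joints.

```bash
python3 -c "
from h import *
from workcell import readout
s=readout.observe()
for k in ('joints','dq','joint_torque','wrist_force','moment'): print(k,s[k].round(3))"
```

```text
joints [-0.057  0.272  0.145  1.455  0.023  3.141]
dq [-0.011 -0.004 -0.003  0.002 -0.012 -0.002]
joint_torque [-8.1600e-01 -4.2992e+01  3.2440e+01  1.3900e-01 -1.1900e-01  2.0000e-03]
wrist_force [ 0.512  0.039 -0.278]
moment [ 0.023 -0.047  0.011]
```

Joint 6 is at its range end (3.141), so this gripper turn can't be held further to the left. I'll back off the slices, set the scraper down on the lid, turn the gripper half a turn, regrip and carry on.

>>> apply_moves:
  deltas:
    - [[0,8,0,0.5,10],[0,16,0,1,10],[0,24,0,1.4,10],[0,24,1,1.4,10],[0,24,2,1.4,10]]

```text
time: 10.08
tool_pos: [0.6039, 0.0141, 0.103]
tcp_rot: [-3.121, 0.012, -0.083]
wrist_force: [-0.7, -2.7, 4.3]
grip_width: 0.272
```

```bash
python3 -c "
from h import *
from workcell import readout,eyes
go();print(readout.observe()['joints'].round(3))
p=cloud(eyes.get_image('scene'));show(p,.1055,.13,minn=20,crop=(110,130,480,340))"
```

```text
t 10.08 [603.9  14.1 103. ] yaw -4.77 tilt [-0.0098  0.0217] F [-0.7 -2.7  4.3] grip 0.272
[-0.099  0.267  0.134  1.45   0.021  3.126]
c(576.5,98.8) wh(75.5,39.5) ang 77.23 z 0.1086 n 487 px(352,227)
c(641.0,11.1) wh(36.6,71.5) ang 85.77 z 0.1129 n 443 px(309,263)
c(637.8,99.5) wh(85.8,44.4) ang 82.59 z 0.1087 n 721 px(358,252)
```

>>> apply_moves:
  deltas:
    - [[0,0,0,0,45],[0,0,0,0,45],[0,0,0,0,45],[0,0,-15,0,45],[0,0,-30,0,45]]

```text
time: 10.55
tool_pos: [0.603, 0.0144, 0.1317]
tcp_rot: [-3.12, 0.015, -0.082]
wrist_force: [0.3, -0.5, -0.1]
grip_width: 0.528
```

>>> apply_moves:
  deltas:
    - [[0,0,-15,-7,60],[0,0,-25,-14,60],[0,0,-25,-21,60],[0,0,-25,-28,60],[0,0,-25,-35,60]]

```text
time: 10.97
tool_pos: [0.6036, 0.0144, 0.1571]
tcp_rot: [-3.116, -0.001, 0.535]
wrist_force: [0.1, 0.5, 0.0]
grip_width: 0.705
```

>>> apply_moves:
  deltas:
    - [[0,0,0,-7,60],[0,0,0,-14,60],[0,0,0,-21,60],[0,0,0,-28,60],[0,0,0,-35,60]]

```text
time: 11.38
tool_pos: [0.6036, 0.0149, 0.1569]
tcp_rot: [-3.121, -0.016, 1.153]
wrist_force: [-1.2, -0.2, -0.0]
grip_width: 0.705
```

>>> apply_moves:
  deltas:
    - [[0,0,0,-7,60],[0,0,0,-14,60],[0,0,0,-21,60],[0,0,0,-28,60],[0,0,0,-35,60]]

```text
time: 11.8
tool_pos: [0.6036, 0.0155, 0.1568]
tcp_rot: [-3.134, -0.026, 1.77]
wrist_force: [0.8, 0.6, -0.5]
grip_width: 0.703
```

>>> apply_moves:
  deltas:
    - [[0,0,0,-7,60],[0,0,0,-14,60],[0,0,0,-21,60],[0,0,0,-28,60],[0,0,0,-35,60]]

```text
time: 12.22
tool_pos: [0.6036, 0.016, 0.1567]
tcp_rot: [3.133, -0.026, 2.388]
wrist_force: [-0.5, 0.1, 0.2]
grip_width: 0.707
```

```bash
python3 -c "
from h import *
from workcell import readout,eyes
go((604,14,150,175.3));print(readout.observe()['joints'].round(3))
p=cloud(eyes.get_image('scene'));show(p,.1055,.13,minn=20,crop=(110,130,480,340));show(p,.145,.165,crop=(280,230,350,340))
p=cloud(eyes.get_image('top'));show(p,.1055,.13,minn=20,crop=(110,110,410,240));show(p,.15,.17,minn=20,crop=(200,110,350,240))"
```

```text
t 12.22 [603.6  16.  156.7] yaw 136.83 tilt [-0.0127  0.0242] F [-0.5  0.1  0.2] grip 0.707
[-1.8 -1.2  6.6] turn -38.5
[-0.097  0.265  0.238  1.559  0.023  0.656]
c(606.7,14.6) wh(36.2,141.7) ang 85.70 z 0.1124 n 575 px(308,255)
c(579.1,98.7) wh(76.3,41.0) ang 84.77 z 0.1085 n 493 px(352,227)
c(636.6,99.5) wh(85.2,44.7) ang 80.54 z 0.1086 n 730 px(358,252)
c(634.6,12.4) wh(24.0,45.8) ang 84.62 z 0.1559 n 334 px(311,241)
c(638.4,125.3) wh(42.5,33.5) ang 0.91 z 0.1100 n 306 px(221,150)
c(582.1,129.8) wh(14.3,34.1) ang 76.30 z 0.1101 n 96 px(218,179)
```

>>> apply_moves:
  deltas:
    - [[0,0,0,-7,60],[0,0,0,-14,60],[0,0,0,-21,60],[0,0,0,-28,60],[0,0,0,-35,60]]

```text
time: 12.73
tool_pos: [0.6036, 0.0162, 0.1566]
tcp_rot: [3.119, -0.016, 2.996]
wrist_force: [-0.7, 0.5, 0.4]
grip_width: 0.702
```

```bash
python3 -c "
from h import *
go((606,15,150,175.5),(606,15,103,175.5))"
```

```text
t 12.73 [603.6  16.2 156.6] yaw 171.63 tilt [-0.0128  0.0244] F [-0.7  0.5  0.4] grip 0.702
[-2.7 -1.   6.5] turn -3.9
[-3.4 -2.1 53.5] turn -3.9
```

>>> apply_moves:
  deltas:
    - [[-2.7,-1,10,-3.9,60],[-2.9,-1.3,22,-3.9,60],[-3.2,-1.6,36,-3.9,60],[-3.4,-2,48,-3.9,60],[-3.4,-2,52,-3.9,60]]

```text
time: 13.15
tool_pos: [0.604, 0.0153, 0.101]
tcp_rot: [3.118, -0.02, 3.061]
wrist_force: [0.7, 0.9, 0.0]
grip_width: 0.701
```

>>> apply_moves:
  deltas:
    - [[0,0,0,0,10],[0,0,0,0,10],[0,0,0,0,10],[0,0,0,0,10],[0,0,0,0,10]]

```text
time: 13.57
tool_pos: [0.6046, 0.0153, 0.1018]
tcp_rot: [3.118, -0.018, 3.061]
wrist_force: [0.2, -0.6, -1.4]
grip_width: 0.274
```

>>> apply_moves:
  deltas:
    - [[0,0,0,0,10],[0,0,0,0,10]]

```text
time: 13.73
tool_pos: [0.6049, 0.0153, 0.1023]
tcp_rot: [3.118, -0.018, 3.061]
wrist_force: [0.5, 0.6, -0.9]
grip_width: 0.276
```

```bash
python3 -c "
from h import *
from workcell import eyes
p=cloud(eyes.get_image('scene'));show(p,.1105,.13,minn=20,crop=(280,230,350,340))
go(P(2,0,105,175.35),P(2,50,105,175.35))"
```

```text
c(638.9,11.6) wh(37.9,79.0) ang 88.42 z 0.1141 n 411 px(310,263)
t 13.78 [604.8  15.3 102.1] yaw 175.36 tilt [-0.0159  0.0249] F [ 0.2  0.3 -0.6] grip 0.272
[ 0.3 30.5 -2.1] turn 0.0
[ 0.3 80.4 -1. ] turn 0.0
```

>>> apply_moves:
  deltas:
    - [[0,5,-2.7,0,10],[0,14,-2.5,0,10],[0,23,-2.3,0,10],[0,32,-2.1,0,10],[0,41,-1.9,0,10]]

```text
time: 14.2
tool_pos: [0.6082, 0.0573, 0.105]
tcp_rot: [3.118, -0.018, 3.061]
wrist_force: [1.5, -0.0, -1.2]
grip_width: 0.273
```

```bash
python3 -c "
from h import *
from workcell import readout
print(readout.observe()['joints'].round(3))
go(P(0,55,105,175.35),P(0,97,105,175.35))"
```

```text
[-0.029  0.29   0.166  1.463  0.024  0.051]
t 14.20 [608.2  57.3 105. ] yaw 175.39 tilt [-0.0158  0.0248] F [ 1.5 -0.  -1.2] grip 0.273
[ 2.3 43.2  1.1] turn 0.0
[ 2.2 85.2  2.1] turn 0.0
```

>>> apply_moves:
  deltas:
    - [[0.5,9,0.2,0,10],[1,18,0.4,0,10],[1.5,27,0.7,0,10],[2,35,0.9,0,10],[2,43,1.1,0,10]]

```text
time: 14.62
tool_pos: [0.6096, 0.1014, 0.1049]
tcp_rot: [3.118, -0.018, 3.062]
wrist_force: [0.2, -0.2, -1.3]
grip_width: 0.272
```

>>> apply_moves:
  deltas:
    - [[0,8,0.2,0,10],[0,16,0.4,0,10],[0,24,0.6,0,10],[0,33,0.8,0,10],[0,42,1,0,10]]

```text
time: 15.03
tool_pos: [0.613, 0.1441, 0.1049]
tcp_rot: [3.118, -0.018, 3.061]
wrist_force: [-0.7, -0.4, -0.3]
grip_width: 0.275
```

```bash
python3 -c "
from h import *
from workcell import eyes
d=eyes.get_image('scene');cv2.imwrite('pics/s5.png',cv2.resize(d['img'][130:340,170:490,::-1],None,fx=2.4,fy=2.4))
go(P(0,118,105,175.35),P(0,124,105,175.35))"
```

```text
t 15.08 [613.  146.1 104.8] yaw 175.50 tilt [-0.016   0.0268] F [ 0.4  1.4 -1.5] grip 0.275
[-0.3 17.4  0.3] turn 0.2
[-0.3 23.4  0.4] turn 0.2
```

View pics/s5.png

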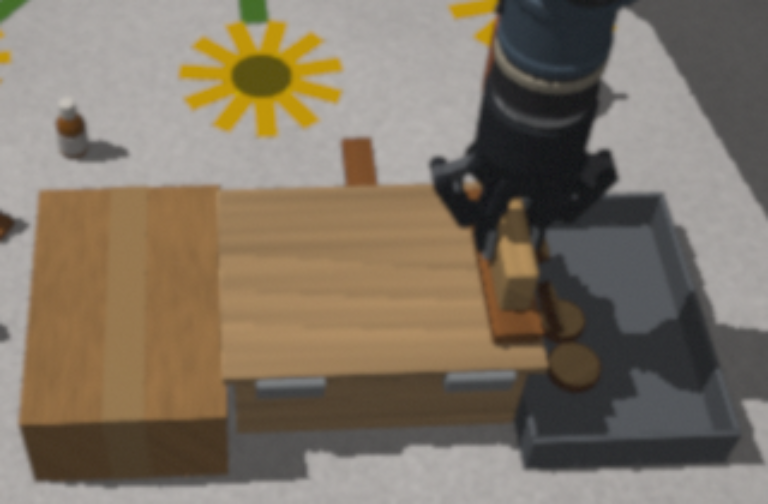

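Two slices are visible in the tray, at (575,367) and (567,318). Another edge shows at (546,295), and the lid behind the scraper is empty. I'll push the last bit over the edge.

>>> apply_moves:
  deltas:
    - [[0,8,0.2,0,10],[0,16,0.3,0,10],[0,24,0.4,0,10],[0,24,0.4,0,10],[0,24,0.4,0,10]]

```text
time: 15.5
tool_pos: [0.6148, 0.1705, 0.105]
tcp_rot: [3.116, -0.018, 3.064]
wrist_force: [-0.3, -0.1, -0.1]
grip_width: 0.272
```

>>> apply_moves:
  deltas:
    - [[0,0,-8,0,10],[0,-10,-18,0,10],[0,-30,-20,0,10],[0,-60,-20,0,10],[0,-95,-20,0,10]]

```text
time: 15.92
tool_pos: [0.6085, 0.0745, 0.1248]
tcp_rot: [3.116, -0.015, 3.066]
wrist_force: [-0.2, 0.5, -1.2]
grip_width: 0.273
```

```bash
python3 -c "
from h import *
from workcell import eyes
d=eyes.get_image('top');p=cloud(d)
cv2.imwrite('pics/t6.png',cv2.resize(d['img'][95:245,115:330,::-1],None,fx=3.5,fy=3.5))
show(p,.012,.04,minn=20,crop=(125,100,212,232));show(p,.1055,.116,minn=20,crop=(180,110,300,240))
go()"
```

```text
c(640.7,306.8) wh(75.1,241.5) ang 66.35 z 0.0266 n 534 px(142,149)
c(652.6,221.1) wh(34.0,19.0) ang 22.40 z 0.0157 n 82 px(180,151)
c(612.3,226.3) wh(8.5,22.3) ang 76.24 z 0.0147 n 37 px(178,171)
t 15.97 [607.9  66.1 124.3] yaw 175.23 tilt [-0.0144  0.0189] F [-1.4 -3.4 -1.5] grip 0.275
```

View pics/t6.png

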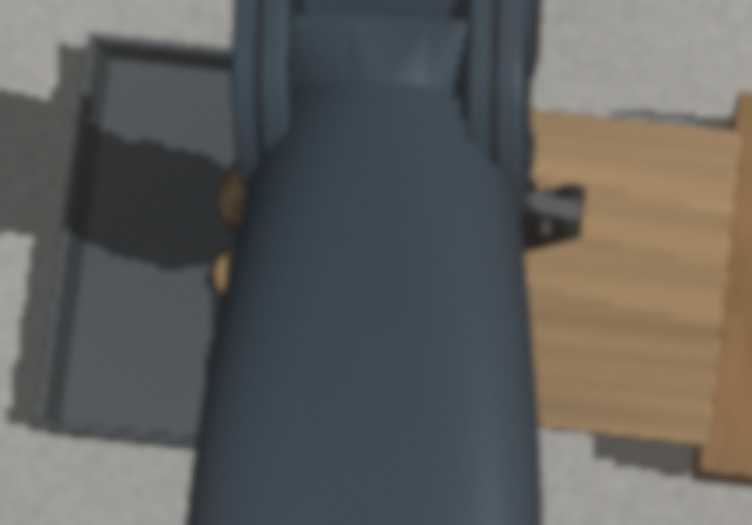

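The arm hides the tray, but two slices show low in it (z ≈ 15 mm). I'll carry the scraper over to the carton side and then count all four.

```bash
python3 -c "
from h import *
go(P(6,-195,120,175.35))"
```

```text
t 15.97 [607.9  66.1 124.3] yaw 175.23 tilt [-0.0144  0.0189] F [-1.4 -3.4 -1.5] grip 0.275
[  -5.2 -215.5    0.4] turn -0.1
```

>>> apply_moves:
  deltas:
    - [[-1,-40,-1,0,10],[-2,-80,-1,0,10],[-3,-120,0,0,10],[-4,-160,0,0,10],[-5.2,-195,0,0,10]]

```text
time: 16.38
tool_pos: [0.5964, -0.1323, 0.1224]
tcp_rot: [3.125, -0.014, 3.057]
wrist_force: [-0.1, 0.0, -1.4]
grip_width: 0.273
```

```bash
python3 -c "
from h import *
from workcell import eyes
p=cloud(eyes.get_image('scene'))
show(p,.011,.035,minn=20,crop=(385,215,475,320))
p=cloud(eyes.get_image('top'));print('top')
show(p,.011,.035,minn=20,crop=(125,100,212,232));show(p,.1055,.116,minn=20,crop=(180,110,300,240))
p2=p[100:232,125:212].reshape(-1,3)*1000;bx=p2[:,:2]@X-599.3;by=p2[:,:2]@Y-94.7
m=(p2[:,2]>10)&(p2[:,2]<35)&(abs(bx)<112)&(by>118)&(by<263)
im=np.zeros((150,260),np.uint8);im[(by[m]-115).astype(int),(bx[m]+130).astype(int)]=255
im=cv2.morphologyEx(im,cv2.MORPH_CLOSE,np.ones((5,5)))
n,l,st,c=cv2.connectedComponentsWithStats(im);print(st[1:],c[1:].round()-[130,-115])
go(P(6,-195,120,175.35),P(6,-195,93,175.35))"
```

```text
c(595.5,300.4) wh(254.6,110.3) ang 24.54 z 0.0233 n 892 px(437,244)
c(617.6,211.0) wh(46.4,118.2) ang 84.38 z 0.0173 n 826 px(404,269)
c(738.3,221.1) wh(167.4,44.6) ang 69.57 z 0.0261 n 466 px(428,316)
top
c(660.5,288.9) wh(124.3,270.8) ang 53.08 z 0.0231 n 549 px(152,144)
c(616.8,204.3) wh(52.3,117.4) ang 88.94 z 0.0192 n 930 px(187,168)
c(512.3,165.6) wh(4.2,34.7) ang 78.30 z 0.0215 n 30 px(203,218)
[[  70   19  118   54 4137]
 [ 197   22    1    1    1]
 [  21   24    1    1    1]
 [  40   24    1    1    1]
 [ 236   25    1    1    1]
 [  20   49    1    3    3]
 [ 218   53    1    1    1]
 [  75   61    1    1    1]
 [  53   66    1    1    1]
 [ 190   86    1    1    1]
 [ 100   92    1    1    1]
 [ 158   93    5    5    9]
 [ 204   92    1    1    1]
 [ 147   96    1    1    1]
 [ 219   96    1    1    1]
 [ 179  100    1    1    1]
 [  59  103    1    1    1]
 [ 199  103    1    1    1]
 [ 163  111    3    1    3]
 [ 191  110    1    1    1]
 [ 178  113    1    1    1]
 [ 195  113    1    1    1]
 [ 204  116    1    1    1]
 [  90  140    1    1    1]] [[   2.  160.]
 [  67.  137.]
 [-109.  139.]
 [ -90.  139.]
 [ 106.  140.]
 [-110.  165.]
 [  88.  168.]
 [ -55.  176.]
 [ -77.  181.]
 [  60.  201.]
 [ -30.  207.]
 [  29.  211.]
 [  74.  207.]
 [  17.  211.]
 [  89.  211.]
 [  49.  215.]
 [ -71.  218.]
 [  69.  218.]
 [  34.  226.]
 [  61.  225.]
 [  48.  228.]
 [  65.  228.]
 [  74.  231.]
 [ -40.  255.]]
t 16.48 [ 596.2 -136.3  121.9] yaw 174.72 tilt [-0.0131  0.015 ] F [ 0.2  0.2 -0.7] grip 0.272
[ -0.2 -12.8   1.7] turn -0.6
[ -0.6 -13.2  28.7] turn -0.6
```

```bash
python3 -c "
from h import *
from workcell import eyes
d=eyes.get_image('scene');t=eyes.get_image('top')
a=cv2.resize(d['img'][200:325,375:480,::-1],None,fx=3.6,fy=3.6,interpolation=cv2.INTER_CUBIC);b=cv2.resize(t['img'][105:230,125:230,::-1],None,fx=3.6,fy=3.6,interpolation=cv2.INTER_CUBIC)
cv2.imwrite('pics/c7.png',np.hstack([a,b])*1)
p=cloud(t)[140:195,165:205]*1000;q=p.reshape(-1,3);by=q[:,:2]@Y-94.7;k=q[(by>123)&(by<185)&(q[:,2]<60)];print(np.percentile(k[:,2],[50,90,98,100]))"
```

```text
[15.84304944 25.9219113  28.26491286 31.54489378]
```

View pics/c7.png

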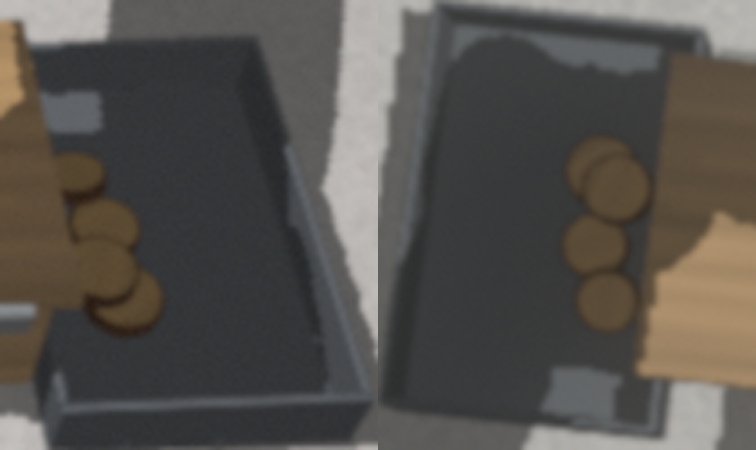

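All four slices are in the tray, at (600,170), (617,187), (595,245) and (606,301) in the right half. One lies on another, with its top at about 30 mm, inside the limit. Next I'll place the scraper on the carton.

>>> apply_moves:
  deltas:
    - [[0,-8,4,-0.6,10],[0,-13,12,-0.6,10],[-0.4,-13,20,-0.6,10],[-0.4,-13,25,-0.6,10],[-0.4,-13,27,-0.6,10]]

```text
time: 17.0
tool_pos: [0.5944, -0.1421, 0.0924]
tcp_rot: [3.123, -0.018, 3.066]
wrist_force: [-0.1, -0.6, -1.4]
grip_width: 0.275
```

```bash
python3 -c "
from h import *
from workcell import eyes
go()
p=cloud(eyes.get_image('scene'));show(p,.094,.115,crop=(150,240,255,330),minn=30)"
```

```text
t 17.00 [ 594.4 -142.1   92.4] yaw 175.68 tilt [-0.0166  0.0203] F [-0.1 -0.6 -1.4] grip 0.275
c(629.1,-144.8) wh(36.4,77.1) ang 85.70 z 0.1034 n 439 px(224,272)
```

>>> apply_moves:
  deltas:
    - [[0,0,0.7,0,10],[0,0,1.4,0,10],[0,0,1.8,0,10],[0,0,1.8,0,45],[0,0,1.8,0,45]]

```text
time: 17.47
tool_pos: [0.5948, -0.1421, 0.0911]
tcp_rot: [3.123, -0.017, 3.066]
wrist_force: [-0.2, 0.5, -0.2]
grip_width: 0.523
```

>>> apply_moves:
  deltas:
    - [[0,0,0,0,45],[0,0,0,0,45],[0,0,0,0,45],[0,0,-10,0,45],[0,0,-20,0,45]]

```text
time: 17.88
tool_pos: [0.5944, -0.1423, 0.1109]
tcp_rot: [3.122, -0.019, 3.066]
wrist_force: [-0.5, -0.4, 0.4]
grip_width: 0.526
```

>>> apply_moves:
  deltas:
    - [[0,0,-20,0,50],[0,0,-40,0,50],[0,0,-60,0,50],[0,0,-75,0,50],[0,0,-75,0,50]]

```text
time: 18.3
tool_pos: [0.5982, -0.1449, 0.1921]
tcp_rot: [3.125, -0.01, 3.066]
wrist_force: [0.6, -0.3, 0.8]
grip_width: 0.586
```

```bash
python3 -c "
from h import *
from workcell import eyes
p=cloud(eyes.get_image('scene'));show(p,.094,.115,crop=(150,200,255,330),minn=30);show(p,.14,.155,crop=(150,200,255,330),minn=30)
print((601-0)*X+94.7*Y)
go(P(-60,-40,170,175.35),P(-125,0,140,175.35))"
```

```text
c(597.1,-140.9) wh(36.3,142.5) ang 85.80 z 0.1023 n 559 px(226,263)
c(563.5,-155.7) wh(0.4,75.8) ang 87.27 z 0.1021 n 32 px(215,236)
c(596.3,-140.9) wh(24.1,101.4) ang 85.94 z 0.1461 n 645 px(222,236)
[606.69902618  45.66597894]
t 18.35 [ 597.6 -144.6  189.7] yaw 175.68 tilt [-0.0112  0.0182] F [-0.5  0.7  0.5] grip 0.583
[ 66.9 150.4  23.2] turn 0.3
[131.3 190.2  54.7] turn 0.3
```

Scraper stands flat on the carton (centre (597,-141), top heights as at the start). On to the tongue.

>>> apply_moves:
  deltas:
    - [[20,35,0,0.3,60],[45,70,0,0.3,60],[70,105,0,0.3,60],[95,140,10,0.3,60],[120,175,20,0.3,60]]

```text
time: 18.77
tool_pos: [0.4936, 0.0343, 0.1752]
tcp_rot: [3.124, -0.012, 3.06]
wrist_force: [-0.5, 0.1, 0.3]
grip_width: 0.701
```

```bash
python3 -c "
from h import *
go(P(-125,0,115,175.35))"
```

```text
t 18.77 [493.6  34.3 175.2] yaw 175.34 tilt [-0.0109  0.0185] F [-0.5  0.1  0.3] grip 0.701
[14.1 19.5 60.7] turn -0.0
```

>>> apply_moves:
  deltas:
    - [[14.1,19.5,10,0,60],[14.1,19.5,25,0,60],[14.1,19.5,40,0,60],[14.1,19.5,50,0,60],[14.1,19.5,55,0,60]]

```text
time: 19.18
tool_pos: [0.4787, 0.056, 0.1181]
tcp_rot: [3.124, -0.016, 3.061]
wrist_force: [-0.5, -0.6, -0.6]
grip_width: 0.701
```

```bash
python3 -c "
from h import *
from workcell import eyes
d=eyes.get_image('wrist');p=cloud(d)*1000
bx=p[...,:2]@X-599.3;by=p[...,:2]@Y-94.7
m=(p[...,2]>93)&(p[...,2]<104)&(bx>-150)&(bx<-95)&(abs(by)<30)
print('tongue',m.sum(),bx[m].min(),bx[m].max(),by[m].min(),by[m].max())
m=(p[...,2]>106)&(p[...,2]<190)&(bx>-160)&(bx<-95)&(abs(by)<70)
for lo in range(105,190,6):
  k=m&(p[...,2]>=lo)&(p[...,2]<lo+6)
  if k.sum(): print(lo,k.sum(),bx[k].min().round(),bx[k].max().round(),'y',by[k].min().round(),by[k].max().round(), 'gap',by[k&(by<0)].max().round(1) if (k&(by<0)).any() else '',by[k&(by>0)].min().round(1) if (k&(by>0)).any() else '')
go(P(-125,0,56,175.35))"
```

```text
tongue 2640 -145.0513469813498 -95.09965223018065 -12.006261104727542 14.071688424606847
141 12 -131.0 -119.0 y -30.0 31.0 gap -29.4 30.6
147 258 -138.0 -115.0 y -41.0 37.0 gap -29.3 30.2
153 473 -138.0 -115.0 y -43.0 44.0 gap -29.4 30.0
159 595 -138.0 -115.0 y -44.0 44.0 gap -29.4 30.0
165 658 -138.0 -115.0 y -43.0 44.0 gap -29.5 29.8
171 746 -138.0 -114.0 y -44.0 44.0 gap -29.5 29.7
177 759 -138.0 -114.0 y -44.0 44.0 gap -29.7 29.5
183 764 -139.0 -117.0 y -54.0 47.0 gap -29.9 29.6
189 130 -140.0 -132.0 y -53.0 49.0 gap -32.1 31.2
t 19.23 [478.7  55.8 117.8] yaw 175.33 tilt [-0.0155  0.0186] F [-0.7  1.5 -0.9] grip 0.703
[-2.7 -0.8 61.8] turn -0.0
```

The fingers are centred on the tongue: gap -29.5 to +30 mm, tongue -12 to +14, tips at z ≈ 146 for a reading of 118. Descend and grip.

>>> apply_moves:
  deltas:
    - [[-1.5,0.2,14,0,60],[-2,0.2,30,0,60],[-2.3,0.2,46,0,60],[-2.7,0.2,58,0,60],[-2.7,0.2,63,0,60]]

```text
time: 19.65
tool_pos: [0.4795, 0.0566, 0.053]
tcp_rot: [3.124, -0.02, 3.059]
wrist_force: [-0.5, 0.2, -0.2]
grip_width: 0.702
```

>>> apply_moves:
  deltas:
    - [[0,0,0,0,10],[0,0,0,0,10],[0,0,0,0,10],[0,0,0,0,10],[0,0,0,0,10]]
  squeeze: 40

```text
time: 20.07
tool_pos: [0.4802, 0.0566, 0.054]
tcp_rot: [3.124, -0.018, 3.059]
wrist_force: [-0.0, 0.7, 1.0]
grip_width: 0.295
```

>>> apply_moves:
  deltas:
    - [[0,0,0,0,10],[0,0,0,0,10],[0,0,0,0,10]]

```text
time: 20.32
tool_pos: [0.4802, 0.0566, 0.054]
tcp_rot: [3.124, -0.018, 3.059]
wrist_force: [-0.3, -0.0, -0.8]
grip_width: 0.294
```

```bash
cat >> h.py <<'E'
def arc(th0,degs):
    "rows of tool deltas: grip point turned from th0 (deg) to each of degs about the hinge"
    from workcell import readout
    s=readout.observe();R=Ro.from_euler("xyz",s["tcp_rot"]).as_matrix()
    g=lambda t:np.array([-215*np.cos(t)+5*np.sin(t),215*np.sin(t)+5*np.cos(t)])
    for t in degs:
        dx,dz=g(np.radians(t))-g(np.radians(th0));print(t,(R.T@np.array([dx*X[0],dx*X[1],dz])).round(1))
E
python3 -c "
from h import *
go(); arc(0,[2.5,5,7.5,10,12.5])"
```

```text
t 20.32 [480.2  56.6  54. ] yaw 175.29 tilt [-0.0167  0.0186] F [-0.3 -0.  -0.8] grip 0.294
2.5 [-0.3  0.2 -9.4]
5 [ -0.9   0.3 -18.7]
7.5 [ -2.    0.5 -28.1]
10 [ -3.5   0.6 -37.3]
12.5 [ -5.3   0.8 -46.5]
```

>>> apply_moves:
  deltas:
    - [[-0.3,0.2,-9.4,0,10],[-0.9,0.3,-18.7,0,10],[-2,0.5,-28.1,0,10],[-3.5,0.6,-37.3,0,10],[-5.3,0.8,-46.5,0,10]]

```text
time: 20.73
tool_pos: [0.4868, 0.0561, 0.1017]
tcp_rot: [3.124, -0.017, 3.059]
wrist_force: [3.0, 1.3, -4.5]
grip_width: 0.294
```

```bash
cat >> h.py <<'E'
def lid():
    "lid angle from points on its top face"
    from workcell import eyes
    p=cloud(eyes.get_image("scene"))*1000
    bx=p[...,:2]@X-599.3;by=p[...,:2]@Y-94.7
    m=(bx>-60)&(bx<80)&(abs(by)>70)&(abs(by)<112)&(p[...,2]>101)
    q=np.c_[bx[m],p[...,2][m]];best=cv2.fitLine(q.astype(np.float32),cv2.DIST_HUBER,0,.01,.01).ravel()
    print("lid deg %.2f"%np.degrees(np.arctan(-best[1]/best[0])),m.sum())
E
python3 -c "
from h import *
lid();go(); 
from workcell import readout
z=readout.observe()['tool_pos'][2]*1000;th=np.degrees(np.arcsin((z-54+5)/215.06))-1.33;print(th);arc(th,[th+2.5,th+5,th+7.5,th+10,th+12.5])"
```

```text
lid deg 12.70 3242
t 20.78 [487.5  56.  103.6] yaw 175.28 tilt [-0.0142  0.0185] F [-0.6  0.6 -1.3] grip 0.292
13.388383739010195
15.888383739010195 [-2.4  0.2 -9.1]
18.388383739010195 [ -5.3   0.3 -18. ]
20.888383739010195 [ -8.5   0.5 -26.8]
23.388383739010195 [-12.1   0.6 -35.5]
25.888383739010195 [-16.1   0.8 -44. ]
```

The lid measures 12.7° against 13.4° from the arm's motion, so it follows the gripper.

>>> apply_moves:
  deltas:
    - [[-2.4,0.2,-9.1,0,10],[-5.3,0.3,-18,0,10],[-8.5,0.5,-26.8,0,10],[-12.1,0.6,-35.5,0,10],[-16.1,0.8,-44,0,10]]

```text
time: 21.2
tool_pos: [0.5045, 0.0546, 0.1479]
tcp_rot: [3.124, -0.016, 3.059]
wrist_force: [3.3, 0.0, -4.7]
grip_width: 0.293
```

```bash
cat > s.py <<'E'
from h import *
from workcell import readout
import sys
lid();go()
z=readout.observe()['tool_pos'][2]*1000;th=np.degrees(np.arcsin((z-54+5)/215.06))-1.33;print(th);arc(th,[min(th+2.5*i,float(sys.argv[1])) for i in range(1,6)])
E
python3 s.py 50
```

```text
lid deg 26.10 3988
t 21.25 [505.7  54.5 149.8] yaw 175.26 tilt [-0.0117  0.0183] F [-0.2  1.7 -3.3] grip 0.290
26.619880731141556
29.119880731141556 [-4.5  0.1 -8.2]
31.619880731141556 [ -9.3   0.3 -16.3]
34.119880731141556 [-14.5   0.4 -24.1]
36.619880731141556 [-20.    0.6 -31.7]
39.119880731141556 [-25.8   0.7 -39.1]
```

>>> apply_moves:
  deltas:
    - [[-4.5,0.1,-8.2,0,10],[-9.3,0.3,-16.3,0,10],[-14.5,0.4,-24.1,0,10],[-20,0.6,-31.7,0,10],[-25.8,0.7,-39.1,0,10]]

```text
time: 21.67
tool_pos: [0.5316, 0.0524, 0.1881]
tcp_rot: [3.124, -0.015, 3.058]
wrist_force: [2.0, 0.2, -5.3]
grip_width: 0.291
```

```bash
python3 s.py 50
```

```text
lid deg 38.87 4371
t 21.72 [533.1  52.3 189.6] yaw 175.22 tilt [-0.0107  0.0183] F [ 1.6 -0.1 -3.7] grip 0.294
39.50078352233725
42.00078352233725 [-6.2  0.1 -7. ]
44.50078352233725 [-12.7   0.3 -13.8]
47.00078352233725 [-19.5   0.4 -20.3]
49.50078352233725 [-26.6   0.5 -26.4]
50.0 [-28.    0.5 -27.6]
```

>>> apply_moves:
  deltas:
    - [[-6.2,0.1,-7,0,10],[-12.7,0.3,-13.8,0,10],[-19.5,0.4,-20.3,0,10],[-25.5,0.5,-25.5,0,10],[-28,0.5,-27.6,0,10]]

```text
time: 22.13
tool_pos: [0.561, 0.05, 0.2164]
tcp_rot: [3.124, -0.014, 3.058]
wrist_force: [1.2, 2.3, -4.7]
grip_width: 0.301
```

>>> apply_moves:
  deltas:
    - [[0,0,0,0,10],[0,0,0,0,10],[0,0,0,0,10],[0,0,0,0,10],[0,0,0,0,10]]

```text
time: 22.55
tool_pos: [0.5607, 0.05, 0.2162]
tcp_rot: [3.125, -0.015, 3.058]
wrist_force: [1.1, 1.0, -3.7]
grip_width: 0.297
```

```bash
python3 s.py 50; python3 -c "
from h import *
from workcell import eyes
d=eyes.get_image('scene');p=cloud(d)
show(p,.094,.115,crop=(150,200,262,330),minn=30);show(p,.14,.155,crop=(150,200,255,330),minn=30)
cv2.imwrite('pics/f8.png',d['img'][:,:,::-1]);lid()
q=cloud(eyes.get_image('top'));show(q,.011,.035,minn=60,crop=(165,130,205,200))"
```

```text
lid deg 49.45 4310
t 22.60 [560.8  50.  216.2] yaw 175.20 tilt [-0.0131  0.0183] F [ 1.2  1.7 -4.5] grip 0.292
49.68040775775888
50.0 [-0.9  0.  -0.8]
50.0 [-0.9  0.  -0.8]
50.0 [-0.9  0.  -0.8]
50.0 [-0.9  0.  -0.8]
50.0 [-0.9  0.  -0.8]
c(596.6,-140.9) wh(36.2,143.2) ang 85.86 z 0.1021 n 555 px(226,264)
c(564.3,-155.7) wh(0.4,73.9) ang 87.26 z 0.1026 n 32 px(215,236)
c(596.4,-140.9) wh(24.2,101.4) ang 85.89 z 0.1460 n 643 px(222,236)
lid deg 49.58 4310
c(651.3,223.0) wh(41.0,12.9) ang 7.01 z 0.0152 n 86 px(180,152)
c(592.9,215.9) wh(66.2,21.0) ang 16.77 z 0.0172 n 215 px(182,179)
```

View pics/f8.png

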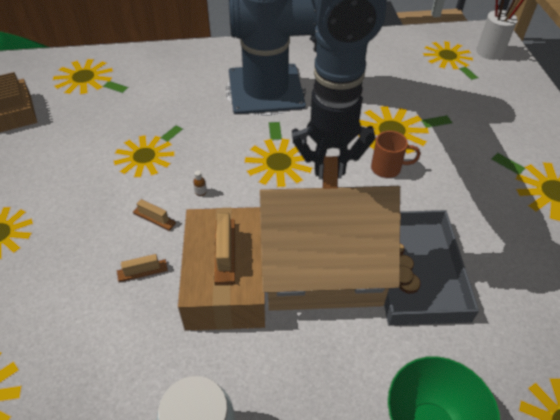

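The lid is held at about 49.6° by its tongue (330,165), the scraper stands on the carton (226,245), and slices lie in the tray (405,270). Mug (388,155) and dropper (200,184) haven't moved. I'm handing in.

```bash
python3 -c "
from workcell import ticket
print(ticket.job_done())"
```

```text
the job is handed in; nothing more can be done
None
```

The job is handed in, with all parts done and no verdict reported. I swept all four slices into the tray with the largest scraper, stood the scraper back on the carton and let go. The gripper is still holding the lid open by its tongue.

**Last checks:**
- **Lid:** 49.5° by camera and 49.7° from the arm's motion. The arm was still and the grip firm.
- **Scraper:** flat on the carton top at the same heights as at the start, centre about (597, -141) mm.
- **Slices:** all four were counted in the tray before the lid was raised. One lies on another, with its top at about 30 mm. In the last pictures the arm and the raised lid hide part of the tray, so I did not recount them there.
- **Mug and dropper:** they look unmoved in the last picture; I did not measure them.

**What disagreed or went wrong:**
- **Gripper height:** the cameras put the fingertips about 25 mm above the reported TCP height, where the description says 14 mm below it. Because of this, two early grips were wrong: one missed and one closed on the scraper's base. After that I went by camera-measured fingertip heights.
- **Joint 6 limit:** it reached the end of its range halfway through the sweep. I set the scraper down on the lid, turned the gripper half a turn, regripped and finished.

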